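# Sort the leftovers of a phone repair into three trays

### The arm

A 6-joint arm with a two-finger parallel gripper is mounted at the origin on a cart in front of the work surface, level with it; the furniture and walls round the work are solid. World frame = base frame: x ahead of the robot, y to its left, z up, the work surface at z = 0. Lengths are in m, angles in rad, forces in N, time in s.
With the tool pointing down it reaches from about 0.325 to 0.775 m from the base axis. Payload 5.5 kg.
Tool frame: the origin (TCP) lies between the finger pads; the fingertips stand 17 mm ahead of it and the grasp point (between the pads) lies 2 mm behind it (bot.nose_length is the distance from the TCP to the fingertips, in m); z points along the fingers, y is the line along which they close (so a half turn about z gives the same grasp; the last joint's range is limited). The gripper opens to 88 mm and grips with 3 to 60 N. Pads are 20 mm wide; open, the fingers measure 115 mm over their backs; the gripper's body (75 mm by 178 mm) begins 61 mm behind the grasp point.
Start: joints at [1.235, 0.091, 1.231, -0, 1.82, -0.057], TCP at [0.165, 0.577, 0.24] pointing down, gripper open.
Joint ranges: [-2.87, 2.87], [-0.86, 2.18], [0.17, 2.46], [-1.51, 4.65], [0.06, 2.69], [-2.65, 2.65]. Speed limits (rad/s): [2.57, 2.57, 3.01, 3.14, 3.14, 3.14].

### API

Orientations are given as a unit quaternion [x, y, z, w].
In Python, from bench import status, viewer, hand_in, bot gives the robot as it stands.
- The arm moves only by the shell command python3 -m pendant 'ROWS' [FORCE]. ROWS is JSON, a list of rows, each a list of 5 numbers: the closure in counts, from 0 (fully open) to 255 (shut), then the shift along the tool's x, y, z in m, then the turn about the tool's z in degrees. In form: [[jaw, tx, ty, tz, yaw], ...]. A call has 1 to 20 rows; each row is the pose to reach, as a shift and turn from the pose commanded when the call began, along the tool's axes at that moment; what a row does not reach only later rows make up. A row lasts 1/10 s, in which the tool goes at most 50 mm and 8.59 degrees, less where a joint would pass 70% of its speed; a pose out of reach is approached as far as the arm can. A call with a gripper value outside its range is refused whole. The fingers move at their own pace and stop on an object; FORCE is the grip in N (left out, the last holds). Time passes only in rows, so rows that repeat a pose let the fingers close. It gives the time, the measured TCP pose, the force, the opening and the grip force at its end, in the units of the state.
- status.get_state(): the state, without advancing time (a new reading comes with each control period).
- viewer.snapshot(name): name is "side" or "top"; returns a dict with "img" (400x640x3 uint8, red, green, blue), "K" (3x3 intrinsics, pixels), "R" (3x3) and "t" (3): a world point X has camera coordinates R X + t. Camera axes: x right, y down, z forward; pixel columns grow to the right and rows downward; lengths in m; the calibration is good to about 2 mm. A picture is of the moment at which its call begins. There is no depth.
- hand_in(): hands the job in; it is judged then, once.
Trained networks look in the newest picture that a camera, given by its name, has taken for a name from the list of things; names that differ only in an ending like _2 or _b are one class to them, and where a whole thing is asked for, a point or a joint stands for the part that bears it (a point fixed in the world has none). Each returns a list of dicts, best first, with "confidence" (0 to 1); they miss things now and then, are a little off and sometimes report something else, mostly with a low value. They report only what shows in the picture. A call takes as long as a camera call.
- viewer.search_frame(label, camera): "position" ([column, row] in pixels, amid what is visible of it).
- viewer.tip_of(label, camera): "position" ([column, row] in pixels: a listed point, or the origin of a listed thing).
The state is a dict: "time": time; "joint_pos": joint angles; "joint_velocities": joint speeds; "joint_torque": joint torques, N m; "ee_pos": TCP position; "orientation": TCP orientation; "ft_force": force on the tool from outside, world axes, zero at the start; "torque": the same for the moment, N m; "grip_width": opening from 0.0 (shut) to 1.0 (fully open); "finger_force": force on a finger pad.
Only numpy, scipy, OpenCV 4.12 (cv2) and the standard library are available. Lean on these libraries where they do the work, as an engineer would, in place of code of your own. Each camera call takes 0.05 s, during which the arm holds its last target. There are 200 camera calls.

### The job

Tidy up after the repair: lay the red and the green screwdriver in the blue tray, put the spool of solder and the round tin of solder paste in the yellow tray, and the white cube charger in the grey tray. Each thing must rest flat on the floor of its tray, the right way up and not on top of another, and be set down gently, not dropped. Leave the marker pen and the opened phone where they are.

Things in the scene. Friction and masses are not known exactly. Their poses are not given: they have to be found in the camera images.
- blue_tray: open tray of blue plastic, fixed to the bench, 138 (its x) by 168 (its y) mm outside and 20 mm high; walls 4 mm with a rim rolled 2 mm farther out, inner floor 130 (x) by 160 (y) mm at 4 mm above the bench; a small blank paper label on its -x side. Origin: centre of its underside; x along its short side, away from the robot give or take 0.15 rad, y along its long side, z up
- yellow_tray: open tray of yellow plastic, fixed to the bench, 138 (its x) by 168 (its y) mm outside and 20 mm high; walls 4 mm with a rim rolled 2 mm farther out, inner floor 130 (x) by 160 (y) mm at 4 mm above the bench; a small blank paper label on its -x side. Origin: centre of its underside; x along its short side, away from the robot give or take 0.15 rad, y along its long side, z up
- grey_tray: open tray of grey plastic, fixed to the bench, 138 (its x) by 168 (its y) mm outside and 20 mm high; walls 4 mm with a rim rolled 2 mm farther out, inner floor 130 (x) by 160 (y) mm at 4 mm above the bench; a small blank paper label on its -x side. Origin: centre of its underside; x along its short side, away from the robot give or take 0.15 rad, y along its long side, z up
- red_driver: precision screwdriver with a red hexagonal handle, lying on the bench; 122 mm long, 12 mm wide, 10 mm high, 25 g. Origin: middle of its length, on its underside (bench height); x along its length from handle to tip (handle from -55 to +18 mm, 12 mm wide, the centre of mass near -10 mm), z up. It may be laid down either way round
- green_driver: precision screwdriver with a green hexagonal handle, lying on the bench; 122 mm long, 12 mm wide, 10 mm high, 25 g. Origin: middle of its length, on its underside (bench height); x along its length from handle to tip (handle from -55 to +18 mm, 12 mm wide, the centre of mass near -10 mm), z up. It may be laid down either way round
- cube_charger: white cube-shaped USB wall charger, 42 x 42 mm and 28 mm high, 50 g. Origin: centre of its underside; x and y square to its sides, z up
- solder_spool: spool of solder wire standing on its flange, blue flanges at the top and bottom, silvery winding between and a yellow label on top; 55 mm across, 44 mm high, 250 g, round enough to be gripped across in any direction. Origin: centre of its underside; z up
- paste: round white tin with a red lid, 47 mm across, 20 mm high, 60 g. Origin: centre of its underside; z up
- pen: white marker pen with a blue cap, lying at the left, 127 (x) by 10 mm, 9 mm high; a bystander. Origin: middle of its length, on its underside
- phone: opened phone (blue board and violet frame to be seen) lying flat, 150 (x) by 72 (y) mm, 8 mm high; a bystander. Origin: centre of its underside

How it is judged:
At the end, for the whole second after the job is handed in: Within the walls of their trays: both screwdrivers in blue (origin under 18 mm above tray underside, length level to 0.07 rad), spool and paste tin in yellow, charger in grey (origin under 8 mm above, upright to 0.1 rad); all released and slower than 10 mm/s (x of red_driver in the frame of blue_tray between -0.065 and 0.065 m and y of red_driver in the frame of blue_tray between -0.08 and 0.08 m and z of each of red_driver, green_driver in the frame of blue_tray below 0.018 m and angle between red_driver's own x axis and vertical between 1.5008 and 1.6408 rad and linear speed of each of red_driver, green_driver, cube_charger, solder_spool, paste below 0.01 m/s and contact force between each of red_driver, green_driver, cube_charger, solder_spool, paste and the fingers below 0.05 N and x of green_driver in the frame of blue_tray between -0.065 and 0.065 m and y of green_driver in the frame of blue_tray between -0.08 and 0.08 m and angle between green_driver's own x axis and vertical between 1.5008 and 1.6408 rad and x of cube_charger in the frame of grey_tray between -0.065 and 0.065 m and y of cube_charger in the frame of grey_tray between -0.08 and 0.08 m and z of cube_charger in the frame of grey_tray below 0.008 m and angle between each of cube_charger, solder_spool, paste's own z axis and vertical below 0.1 rad and x of solder_spool in the frame of yellow_tray between -0.065 and 0.065 m and y of solder_spool in the frame of yellow_tray between -0.08 and 0.08 m and z of each of solder_spool, paste in the frame of yellow_tray below 0.008 m and x of paste in the frame of yellow_tray between -0.065 and 0.065 m and y of paste in the frame of yellow_tray between -0.08 and 0.08 m); the robot touches nothing.
It fails at once if one of the five things falls freely, faster than 0.8 m/s (dropped from more than about 3 cm, or thrown) ((linear speed of red_driver above 0.8 m/s and contact force between red_driver and the arm below 0.01 N and contact force between red_driver and the fingers below 0.01 N) or (linear speed of green_driver above 0.8 m/s and contact force between green_driver and the arm below 0.01 N and contact force between green_driver and the fingers below 0.01 N) or (linear speed of cube_charger above 0.8 m/s and contact force between cube_charger and the arm below 0.01 N and contact force between cube_charger and the fingers below 0.01 N) or (linear speed of solder_spool above 0.8 m/s and contact force between solder_spool and the arm below 0.01 N and contact force between solder_spool and the fingers below 0.01 N) or (linear speed of paste above 0.8 m/s and contact force between paste and the arm below 0.01 N and contact force between paste and the fingers below 0.01 N)).
It fails at once if the pen is moved more than 15 mm (distance of pen from where it was at the start of the episode above 0.015 m).
It fails at once if the opened phone is moved more than 15 mm (distance of phone from where it was at the start of the episode above 0.015 m).
It also fails if it takes over 141 s, if anything falls off the work surface, if the arm or the gripper's body presses on something with over 40 N, if the wrist force passes 120 N, or if a joint passes its speed limit or range.

## Working session

There is one attempt and no reset: what is moved stays moved. The work goes in short steps, Python scripts to look and compute and a shell command to move; the robot and the scene stay as the last step left them, time stands still between calls to the robot, and variables do not carry over. Pictures are saved under pics/ and viewed, at most 14 in all, crops included, and the job is handed in when it is done.

```bash
mkdir -p pics; ls; cat > h.py <<'E'
import numpy as np, cv2, json
from bench import status, viewer, hand_in, bot
NAMES=["blue_tray","yellow_tray","grey_tray","red_driver","green_driver","cube_charger","solder_spool","paste","pen","phone"]
def snap(c,name=None):
    s=viewer.snapshot(c)
    if name: cv2.imwrite(f"pics/{name}.png",s["img"][:,:,::-1])
    return s
def ray(s,px):
    d=s["R"].T@np.linalg.inv(s["K"])@np.array([px[0],px[1],1.]); o=-s["R"].T@s["t"]
    return o,d/np.linalg.norm(d)
def onz(s,px,z):
    o,d=ray(s,px); return o+d*(z-o[2])/d[2]
def tri(s1,p1,s2,p2):
    (o1,d1),(o2,d2)=ray(s1,p1),ray(s2,p2)
    A=np.stack([d1,-d2],1); k=np.linalg.lstsq(A,o2-o1,rcond=None)[0]
    a,b=o1+k[0]*d1,o2+k[1]*d2
    return (a+b)/2,np.linalg.norm(a-b)
E
python3 - <<'E'
from h import *
np.set_printoptions(precision=3,suppress=True)
S={c:snap(c,c+"0") for c in("top","side")}
for c in S: print(c,"cam",-S[c]["R"].T@S[c]["t"])
for n in NAMES:
    P={}
    for c in S:
        for f in("search_frame","tip_of"):
            r=getattr(viewer,f)(n,c)
            print(n,c,f,[(np.round(q["position"],1).tolist(),round(q["confidence"],2)) for q in r[:2]])
            if r: P[c,f]=r[0]["position"]
    if ("top","tip_of") in P:
        print("   onz0",onz(S["top"],P["top","tip_of"],0))
        if ("side","tip_of") in P: print("   tri",tri(S["top"],P["top","tip_of"],S["side"],P["side","tip_of"]))
E
```

```text
pics
top cam [0.347 0.103 1.394]
side cam [0.199 0.929 0.603]
blue_tray top search_frame [([307.8, 177.0], 0.73), ([293.9, 233.2], 0.21)]
blue_tray top tip_of []
blue_tray side search_frame [([269.7, 201.1], 0.87), ([332.4, 284.9], 0.23)]
blue_tray side tip_of [([271.5, 203.0], 0.79), ([304.6, 167.8], 0.71)]
yellow_tray top search_frame [([370.9, 175.1], 0.68)]
yellow_tray top tip_of [([372.1, 176.7], 0.94), ([307.7, 174.9], 0.7)]
yellow_tray side search_frame [([305.9, 166.3], 0.67)]
yellow_tray side tip_of [([304.8, 166.4], 0.62)]
   onz0 [ 0.607 -0.1    0.   ]
   tri (array([ 0.609, -0.099,  0.002]), np.float64(0.004963772823921183))
grey_tray top search_frame [([239.9, 192.6], 0.56)]
grey_tray top tip_of [([243.6, 189.4], 0.87)]
grey_tray side search_frame [([249.7, 264.2], 0.62)]
grey_tray side tip_of [([253.3, 266.4], 0.9), ([336.3, 228.6], 0.25)]
   onz0 [0.564 0.356 0.   ]
   tri (array([ 0.559,  0.355, -0.007]), np.float64(0.011520574425765468))
red_driver top search_frame [([333.9, 229.8], 0.44)]
red_driver top tip_of [([336.6, 218.2], 0.52), ([428.3, 233.9], 0.33)]
red_dri
[... 1261 characters left out ...]
rame [([337.1, 227.1], 0.7)]
paste side tip_of [([337.2, 230.6], 0.54)]
pen top search_frame [([202.6, 211.0], 0.45)]
pen top tip_of [([206.3, 209.9], 0.6), ([295.7, 232.3], 0.32)]
pen side search_frame [([246.8, 321.6], 0.77), ([335.7, 142.1], 0.47)]
pen side tip_of [([246.4, 324.0], 0.64)]
   onz0 [0.492 0.486 0.   ]
   tri (array([ 0.495,  0.492, -0.017]), np.float64(0.003376531619872463))
phone top search_frame [([241.5, 242.2], 0.86)]
phone top tip_of [([242.8, 243.1], 0.66)]
phone side search_frame [([328.2, 282.2], 0.73), ([388.2, 153.5], 0.5)]
phone side tip_of [([329.5, 282.8], 0.91)]
   onz0 [0.374 0.356 0.   ]
   tri (array([0.375, 0.355, 0.006]), np.float64(0.001888622985486002))
```

```bash
python3 - <<'E'
import cv2
t=cv2.imread("pics/top0.png")[140:290,170:450]; cv2.imwrite("pics/top0c.png",cv2.resize(t,(784,420),interpolation=cv2.INTER_CUBIC))
s=cv2.imread("pics/side0.png")[120:350,210:450]; cv2.imwrite("pics/side0c.png",cv2.resize(s,(600,575),interpolation=cv2.INTER_CUBIC))
E
```

```text
(no output)
```

View pics/top0c.png

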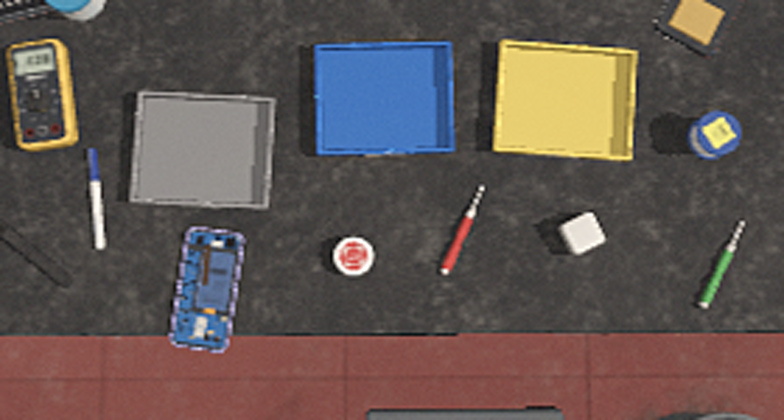

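View pics/side0c.png

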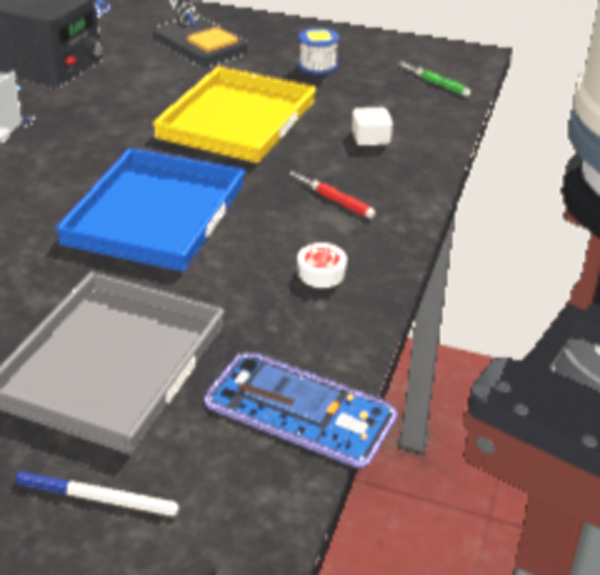

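The pictures agree with the detections. In the top crop, the trays are at (205,150) grey, (385,98) blue and (565,100) yellow. The paste is at (353,256), red driver (460,230), cube (582,233), spool (718,135) and green driver (722,265), with both driver tips pointing up (+x). Pen and phone are at far left, clear of the other parts. Next I segment colours for finer positions and angles.

```bash
cat >> h.py <<'E'
def hsv(s): return cv2.cvtColor(s["img"],cv2.COLOR_RGB2HSV)
def seg(s,box,lo,hi):
    x0,y0,x1,y1=box; H=hsv(s)[y0:y1,x0:x1].astype(int)
    lo,hi=np.array(lo),np.array(hi)
    m=((H[...,1:]>=lo[1:])&(H[...,1:]<=hi[1:])).all(-1)
    h=H[...,0]; m&=((h>=lo[0])&(h<=hi[0])) if lo[0]<=hi[0] else ((h>=lo[0])|(h<=hi[0]))
    n,l,st,c=cv2.connectedComponentsWithStats(m.astype(np.uint8),connectivity=8)
    if n<2: return None
    k=1+np.argmax(st[1:,4]); ys,xs=np.nonzero(l==k)
    return np.stack([xs+x0,ys+y0],1).astype(float)
def rect(s,pts,z):
    P=np.array([onz(s,p,z)[:2] for p in pts]).astype(np.float32)*1000
    (c,wh,a)=cv2.minAreaRect(P); return np.round(c,1),np.round(wh,1),round(a,1),cv2.boxPoints((c,wh,a)).round(0).tolist()
def axis(s,pts,z):
    P=np.array([onz(s,p,z)[:2] for p in pts])*1000; c=P.mean(0); u,sv,v=np.linalg.svd(P-c); d=v[0]*np.sign(v[0][0])
    t=(P-c)@d; return c.round(1),round(float(np.degrees(np.arctan2(d[1],d[0]))),1),round(float(np.ptp(t)),1)
E
python3 - <<'E'
from h import *
np.set_printoptions(precision=1,suppress=True)
T=snap("top");S=snap("side")
red=([170,110,60],[8,255,255]);grn=([45,90,50],[80,255,255]);wh=([0,0,140],[179,70,255])
blu=([100,140,60],[125,255,255]);yel=([18,80,80],[35,255,255])
for n,bt,bs,cl in[("red",(320,200,350,245),(310,180,370,215),red),("green",(412,215,445,255),(365,140,405,160),grn)]:
    a,b=seg(T,bt,*cl),seg(S,bs,*cl); print(n,"handle",axis(T,a,.005),len(a),"side",axis(S,b,.005),"tri",[v*1000 for v in tri(T,a.mean(0),S,b.mean(0))])
for n,bt,bs,cl,z in[("cube",(362,205,395,240),(345,160,375,185),wh,.028),("paste",(282,215,312,250),(322,210,355,240),wh,.02),("spoollabel",(410,170,445,205),(325,130,350,138),yel,.044),("spool",(410,170,445,205),(325,128,350,152),blu,.044)]:
    a,b=seg(T,bt,*cl),seg(S,bs,*cl); print(n,rect(T,a,z),len(a),"tri",[v*1000 for v in tri(T,a.mean(0),S,b.mean(0))],len(b))
for n,bt,cl in[("blue",(275,145,340,200),blu),("yellow",(340,145,405,205),yel),("grey",(205,165,275,220),([0,0,85],[179,45,200]))]:
    a=seg(T,bt,*cl); print(n,rect(T,a,.02),len(a))
print(status.get_state()); print(T["K"])
E
```

```text
red handle (array([430.2,  41.6]), -24.3, 69.3) 79 side (array([433.8,  38.2]), -27.5, 76.1) tri [array([431.3,  42.1,   7.7]), np.float64(2.6558250648490356)]
green handle (array([ 386.6, -280.8]), -27.4, 69.3) 72 side (array([ 389.9, -284.8]), -30.7, 74.7) tri [array([ 387.7, -279.9,    7.5]), np.float64(2.489525720648238)]
cube (array([ 440.3, -112.4]), array([41.3, 43.7]), 25.9, [[412.0, -102.0], [431.0, -141.0], [468.0, -123.0], [449.0, -84.0]]) 158 tri [array([ 441.6, -114. ,   16.3]), np.float64(1.5023478777095638)] 227
paste (array([414.4, 169.8]), array([48.4, 41.3]), 89.6, [[394.0, 146.0], [435.0, 145.0], [435.0, 194.0], [394.0, 194.0]]) 94 tri [array([415.5, 170.5,  11. ]), np.float64(1.1055816859291363)] 237
spoollabel (array([ 562.1, -279.3]), array([29.3, 29.2]), 31.6, [[542.0, -275.0], [557.0, -299.0], [582.0, -284.0], [567.0, -259.0]]) 74 tri [array([ 562.9, -278.8,   45.3]), np.float64(2.2447252747371973)] 24
spool (array([ 547.3, -263.2]), array([38.8,  7.7]), 35.0, [[529.0, -271.0], [534.0, -277.0], [565.0, -255.0], [561.0, -249.0]]) 18 tri [array([ 563.3, -257.8, 
[... 205 characters left out ...]
y([175.7, 144.3]), 85.3, [[529.0, -177.0], [672.0, -189.0], [687.0, -14.0], [543.0, -2.0]]) 2014
grey (array([547.2, 357.8]), array([174.9, 143.7]), 86.7, [[471.0, 275.0], [614.0, 266.0], [624.0, 441.0], [480.0, 449.0]]) 1989
{'time': 2.2, 'joint_pos': array([ 1.2,  0.1,  1.2,  0. ,  1.8, -0.1]), 'joint_velocities': array([ 0., -0., -0., -0., -0.,  0.]), 'joint_torque': array([  0. , -44.6, -40.6,   0.1,   0. ,   0. ]), 'ee_pos': array([0.2, 0.6, 0.2]), 'orientation': array([ 0.1,  1. , -0. , -0. ]), 'ft_force': array([-0.5, -0. ,  0.3]), 'torque': array([ 0.1,  0. , -0.1]), 'finger_force': 0.0, 'grip_width': 0.9948292811697218}
[[397.7   0.  317.1]
 [  0.  397.7 202.6]
 [  0.    0.    1. ]]
```

```bash
cat >> h.py <<'E'
from scipy.spatial.transform import Rotation as Rn
def plan(wps,start=None):
    """wps: (x,y,z mm, closing-axis angle deg mod 180); prints shifts from the preceding pose"""
    if start is None:
        s=status.get_state(); p=np.array(s["ee_pos"])*1000; R=Rn.from_quat(s["orientation"]).as_matrix(); print("t",s["time"],"p",p.round(1),"tilt",R[:,2].round(4),"closing",np.degrees(np.arctan2(R[1,1],R[0,1])).round(1),"q6",round(s["joint_pos"][5],2))
    for x,y,z,a in wps:
        c=np.degrees(np.arctan2(R[1,1],R[0,1])); d=(a-c+90)%180-90   # world turn; tool turn = -d (tool z down)
        sh=R.T@(np.array([x,y,z])-p); print((x,y,z,a),"shift",(sh/1000).round(4),"yaw",round(-d,1),"alt",round(-d+180*np.sign(d),1),"closing->",round(c+d,1))
        R=Rn.from_euler("z",d,degrees=True).as_matrix()@R; p=np.array([x,y,z],float)
E
python3 -c "
from h import *
plan([(415,170,120,-5),(415,170,21,-5)])"
```

```text
t 2.2 p [165.1 576.8 239.6] tilt [-0. -0. -1.] closing 74.0 q6 -0.06
(415, 170, 120, -5) shift [-0.3522 -0.3224  0.1196] yaw 79.0 alt -101.0 closing-> -5.0
(415, 170, 21, -5) shift [-0.     0.     0.099] yaw 0.0 alt -180.0 closing-> -5.0
```

```bash
python3 -m pendant '[[30,-0.088,-0.080,0.03,20],[30,-0.176,-0.161,0.06,40],[30,-0.264,-0.242,0.09,60],[30,-0.352,-0.322,0.1196,79],[30,-0.352,-0.322,0.1196,79],[30,-0.352,-0.322,0.1196,79],[30,-0.352,-0.322,0.1196,79],[30,-0.352,-0.322,0.1196,79],[30,-0.352,-0.322,0.1196,79],[30,-0.352,-0.322,0.1196,79],[30,-0.352,-0.322,0.1196,79],[30,-0.352,-0.322,0.1196,79],[30,-0.352,-0.322,0.1196,79],[30,-0.352,-0.322,0.1196,79]]' 20; python3 -c "
from h import *
s=snap('side','side1')
plan([(415,170,21,-5)])"
```

```text
time: 3.6
ee_pos: [0.4146, 0.1717, 0.1206]
orientation: [0.736, 0.677, 0.0, 0.0]
ft_force: [-0.1, 0.2, 0.4]
grip_width: 0.881
finger_force: 0.0
t 3.65 p [414.6 171.6 120.6] tilt [ 8.e-04  4.e-04 -1.e+00] closing -4.8 q6 0.4
(415, 170, 21, -5) shift [-0.0016  0.0004  0.0996] yaw 0.2 alt -179.8 closing-> -5.0
```

View pics/side1.png

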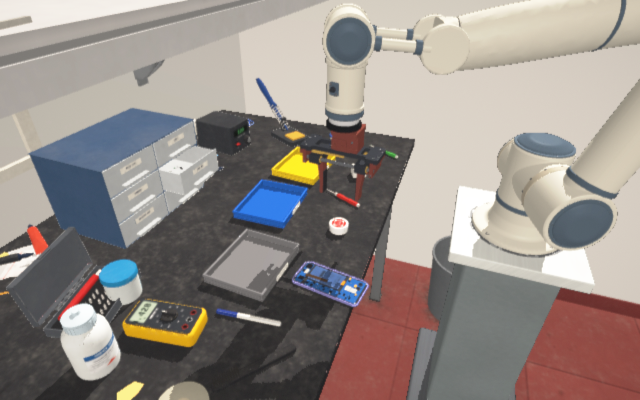

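Gripper stands right above the paste tin (338,226), with its fingertips around (325–360,190), as expected. I'll descend, grip and lift.

```bash
python3 -m pendant '[[30,0,0,0.025,0],[30,0,0,0.05,0],[30,0,0,0.075,0],[30,0,0,0.09,0],[30,0,0,0.099,0],[30,0,0,0.099,0],[30,0,0,0.099,0],[170,0,0,0.099,0],[170,0,0,0.099,0],[170,0,0,0.099,0],[170,0,0,0.099,0],[170,0,0,0.099,0],[170,0,0,0.099,0],[170,0,0,0.099,0],[170,0,0,0.099,0]]' 20; python3 -m pendant '[[170,0,0,-0.01,0],[170,0,0,-0.03,0],[170,0,0,-0.06,0],[170,0,0,-0.08,0],[170,0,0,-0.08,0],[170,0,0,-0.08,0]]'; python3 -c "
from h import *
a=np.radians(-4.7); ex=np.array([np.cos(a),np.sin(a)]); ey=np.array([-ex[1],ex[0]]); c=np.array([608,-95])
q=c+38*ey; r=c-38*ey; print(q,r)
plan([(*q,100,-5),(*q,25,-5)])"
```

```text
time: 5.15
ee_pos: [0.4151, 0.1704, 0.0213]
orientation: [0.737, 0.676, 0.0, 0.0]
ft_force: [-0.3, -0.9, 2.8]
grip_width: 0.53
finger_force: 20.0
time: 5.75
ee_pos: [0.4149, 0.1704, 0.1008]
orientation: [0.737, 0.676, 0.0, 0.0]
ft_force: [1.2, 0.3, -0.6]
grip_width: 0.529
finger_force: 20.0
[611.11366333 -57.1277793 ] [ 604.88633667 -132.8722207 ]
t 5.75 p [414.9 170.4 100.8] tilt [ 2.e-04  1.e-04 -1.e+00] closing -5.0 q6 0.4
(np.float64(611.1136633279416), np.float64(-57.12777930091461), 100, -5) shift [-0.2097  0.2152  0.0008] yaw 0.0 alt -180.0 closing-> -5.0
(np.float64(611.1136633279416), np.float64(-57.12777930091461), 25, -5) shift [-0.    -0.     0.075] yaw -0.0 alt 0.0 closing-> -5.0
```

```bash
python3 -m pendant '[[170,-0.02,0.02,0,0],[170,-0.05,0.05,0,0],[170,-0.08,0.08,0,0],[170,-0.11,0.112,0,0],[170,-0.14,0.143,0,0],[170,-0.17,0.174,0,0],[170,-0.195,0.2,0,0],[170,-0.21,0.215,0,0],[170,-0.21,0.215,0,0],[170,-0.21,0.215,0,0],[170,-0.21,0.215,0,0],[170,-0.21,0.215,0,0]]'; python3 -m pendant '[[170,0,0,0.02,0],[170,0,0,0.04,0],[170,0,0,0.055,0],[170,0,0,0.065,0],[170,0,0,0.07,0],[170,0,0,0.073,0],[170,0,0,0.075,0],[170,0,0,0.075,0],[170,0,0,0.075,0],[170,0,0,0.075,0]]'; python3 -m pendant '[[150,0,0,0,0],[130,0,0,0,0],[64,0,0,0,0],[64,0,0,0,0],[64,0,0,0,0],[64,0,0,0,0],[64,0,0,-0.03,0],[64,0,0,-0.06,0],[64,0,0,-0.09,0],[64,0,0,-0.095,0],[64,0,0,-0.095,0]]'; python3 -c "
from h import *
plan([(563,-279,120,-5),(563,-279,24,-5)])"
```

```text
time: 6.95
ee_pos: [0.6103, -0.0563, 0.1009]
orientation: [0.737, 0.676, -0.0, -0.0]
ft_force: [0.1, 0.2, -0.6]
grip_width: 0.528
finger_force: 20.0
time: 7.95
ee_pos: [0.6112, -0.0576, 0.0266]
orientation: [0.737, 0.676, 0.0, 0.0]
ft_force: [-0.8, -0.4, 0.3]
grip_width: 0.531
finger_force: 20.0
time: 9.05
ee_pos: [0.6116, -0.0575, 0.1222]
orientation: [0.737, 0.676, 0.001, 0.001]
ft_force: [-0.1, -0.1, -1.1]
grip_width: 0.749
finger_force: 0.0
t 9.05 p [611.6 -57.5 122.2] tilt [ 2.6e-03 -4.0e-04 -1.0e+00] closing -5.0 q6 -0.06
(563, -279, 120, -5) shift [-0.2248 -0.0292  0.0022] yaw 0.0 alt -180.0 closing-> -5.0
(563, -279, 24, -5) shift [ 0.     -0.0003  0.096 ] yaw -0.0 alt 0.0 closing-> -5.0
```

```bash
python3 -m pendant '[[0,-0.04,-0.005,0,0],[0,-0.08,-0.01,0,0],[0,-0.12,-0.015,0,0],[0,-0.16,-0.02,0,0],[0,-0.2,-0.026,0,0],[0,-0.225,-0.029,0.002,0],[0,-0.225,-0.029,0.002,0],[0,-0.225,-0.029,0.002,0],[0,-0.225,-0.029,0.002,0],[0,-0.225,-0.029,0.002,0],[0,-0.225,-0.029,0.002,0]]' 30; python3 -c "
from h import *
s=snap('side','side2')
for n in ('solder_spool','paste'): print(n,[(q['position'],q['confidence']) for q in viewer.search_frame(n,'side')[:2]])
cv2.imwrite('pics/side2c.png',cv2.resize(s['img'][90:240,220:430,::-1],None,fx=3.5,fy=3.5,interpolation=cv2.INTER_CUBIC))
plan([(563,-279,24,-5)])"
```

```text
time: 10.15
ee_pos: [0.5629, -0.2779, 0.1191]
orientation: [0.737, 0.676, 0.0, 0.0]
ft_force: [0.6, -0.4, -0.6]
grip_width: 0.998
finger_force: 0.0
solder_spool [([335.5, 141.3], 0.61)]
paste [([300.3, 169.3], 0.59)]
t 10.3 p [ 562.8 -278.5  119.2] tilt [ 3.e-04 -1.e-04 -1.e+00] closing -4.9 q6 -0.43
(563, -279, 24, -5) shift [-0.0005  0.0002  0.0952] yaw 0.1 alt -179.9 closing-> -5.0
```

View pics/side2c.png

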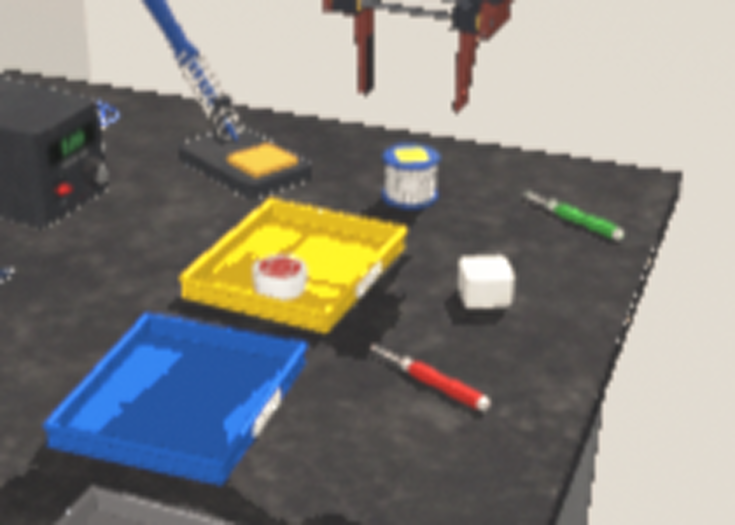

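The tin (crop 280,276) lies flat in the yellow tray, and the open fingers straddle the spool (411,178).

```bash
python3 -m pendant '[[0,0,0,0.025,0],[0,0,0,0.05,0],[0,0,0,0.075,0],[0,0,0,0.09,0],[0,0,0,0.095,0],[0,0,0,0.095,0],[0,0,0,0.095,0],[160,0,0,0.095,0],[160,0,0,0.095,0],[160,0,0,0.095,0],[160,0,0,0.095,0],[160,0,0,0.095,0],[160,0,0,0.095,0],[160,0,0,0.095,0]]' 30; python3 -m pendant '[[160,0,0,-0.01,0],[160,0,0,-0.03,0],[160,0,0,-0.06,0],[160,0,0,-0.08,0],[160,0,0,-0.08,0],[160,0,0,-0.08,0]]'; python3 -c "
from h import *
plan([(604,-135,104,-5),(604,-135,28,-5)])"
```

```text
time: 11.7
ee_pos: [0.5628, -0.2792, 0.0243]
orientation: [0.737, 0.676, 0.0, 0.0]
ft_force: [1.8, 0.7, 1.1]
grip_width: 0.617
finger_force: 30.0
time: 12.3
ee_pos: [0.5623, -0.279, 0.1035]
orientation: [0.737, 0.676, -0.0, -0.0]
ft_force: [-0.2, 0.6, -3.2]
grip_width: 0.614
finger_force: 30.0
t 12.3 p [ 562.3 -279.   103.5] tilt [-5.e-04  2.e-04 -1.e+00] closing -5.0 q6 -0.43
(604, -135, 104, -5) shift [ 0.1471  0.0291 -0.0004] yaw 0.0 alt -180.0 closing-> -5.0
(604, -135, 28, -5) shift [-0.     0.     0.076] yaw -0.0 alt 0.0 closing-> -5.0
```

```bash
python3 -m pendant '[[160,0.01,0.002,0,0],[160,0.03,0.006,0,0],[160,0.055,0.011,0,0],[160,0.08,0.016,0,0],[160,0.105,0.021,0,0],[160,0.13,0.026,0,0],[160,0.147,0.029,0,0],[160,0.147,0.029,0,0],[160,0.147,0.029,0,0],[160,0.147,0.029,0,0],[160,0.147,0.029,0,0]]'; python3 -m pendant '[[160,0,0,0.02,0],[160,0,0,0.04,0],[160,0,0,0.055,0],[160,0,0,0.065,0],[160,0,0,0.07,0],[160,0,0,0.073,0],[160,0,0,0.075,0],[160,0,0,0.075,0],[160,0,0,0.075,0],[160,0,0,0.075,0]]'; python3 -m pendant '[[130,0,0,0,0],[100,0,0,0,0],[50,0,0,0,0],[50,0,0,0,0],[50,0,0,0,0],[50,0,0,0,0],[50,0,0,-0.03,0],[50,0,0,-0.06,0],[50,0,0,-0.09,0],[50,0,0,-0.095,0],[50,0,0,-0.095,0]]'; python3 -c "
from h import *
plan([(441,-113,120,26),(441,-113,21,26)]);plan([(441,-113,120,-64)])"
```

```text
time: 13.4
ee_pos: [0.6039, -0.1362, 0.1039]
orientation: [0.738, 0.675, -0.0, 0.0]
ft_force: [0.9, 0.9, -2.7]
grip_width: 0.617
finger_force: 30.0
time: 14.4
ee_pos: [0.6045, -0.1352, 0.0297]
orientation: [0.737, 0.676, 0.0, 0.0]
ft_force: [0.2, 0.6, -2.4]
grip_width: 0.62
finger_force: 30.0
time: 15.5
ee_pos: [0.6048, -0.1353, 0.1253]
orientation: [0.737, 0.676, 0.001, 0.001]
ft_force: [0.5, 0.7, -0.7]
grip_width: 0.805
finger_force: 0.0
t 15.5 p [ 604.8 -135.3  125.3] tilt [ 2.8e-03 -8.0e-04 -1.0e+00] closing -5.0 q6 -0.19
(441, -113, 120, 26) shift [ 0.0081 -0.1652  0.0049] yaw -31.0 alt 149.0 closing-> 26.0
(441, -113, 21, 26) shift [ 0.0001 -0.0003  0.099 ] yaw -0.0 alt 0.0 closing-> 26.0
t 15.5 p [ 604.8 -135.3  125.3] tilt [ 2.8e-03 -8.0e-04 -1.0e+00] closing -5.0 q6 -0.19
(441, -113, 120, -64) shift [ 0.0081 -0.1652  0.0049] yaw 59.0 alt -121.0 closing-> -64.0
```

```bash
python3 -m pendant '[[30,0.002,-0.04,0,-8],[30,0.004,-0.08,0,-16],[30,0.006,-0.12,0,-24],[0,0.008,-0.155,0.003,-31],[0,0.008,-0.165,0.005,-31],[0,0.008,-0.165,0.005,-31],[0,0.008,-0.165,0.005,-31],[0,0.008,-0.165,0.005,-31],[0,0.008,-0.165,0.005,-31]]' 20; python3 -m pendant '[[0,0,0,0.025,0],[0,0,0,0.05,0],[0,0,0,0.075,0],[0,0,0,0.09,0],[0,0,0,0.099,0],[0,0,0,0.099,0],[0,0,0,0.099,0],[180,0,0,0.099,0],[180,0,0,0.099,0],[180,0,0,0.099,0],[180,0,0,0.099,0],[180,0,0,0.099,0],[180,0,0,0.099,0],[180,0,0,0.099,0],[180,0,0,0.099,0]]' 20; python3 -m pendant '[[180,0,0,-0.01,0],[180,0,0,-0.03,0],[180,0,0,-0.06,0],[180,0,0,-0.08,0],[180,0,0,-0.08,0],[180,0,0,-0.08,0]]'; python3 -c "
from h import *
plan([(547,358,100,-3),(547,358,25,-3)])"
```

```text
time: 16.4
ee_pos: [0.4412, -0.113, 0.1188]
orientation: [0.53, 0.848, -0.0, -0.0]
ft_force: [-0.3, 0.1, -0.7]
grip_width: 1.001
finger_force: 0.0
time: 17.9
ee_pos: [0.4405, -0.1129, 0.02]
orientation: [0.53, 0.848, -0.0, 0.0]
ft_force: [0.4, -0.0, -0.4]
grip_width: 0.475
finger_force: 20.0
time: 18.5
ee_pos: [0.4406, -0.1129, 0.1001]
orientation: [0.53, 0.848, 0.0, 0.0]
ft_force: [-0.0, -0.3, -1.7]
grip_width: 0.48
finger_force: 20.0
t 18.5 p [ 440.6 -112.9  100.1] tilt [ 7.e-04 -3.e-04 -1.e+00] closing 26.0 q6 -0.78
(547, 358, 100, -3) shift [0.3765 0.3023 0.    ] yaw 29.0 alt -151.0 closing-> -3.0
(547, 358, 25, -3) shift [ 0.    -0.     0.075] yaw -0.0 alt 0.0 closing-> -3.0
```

```bash
python3 -m pendant '[[180,0.015,0.012,0,2],[180,0.04,0.032,0,4],[180,0.07,0.056,0,6],[180,0.1,0.08,0,8],[180,0.13,0.104,0,10],[180,0.16,0.128,0,13],[180,0.19,0.152,0,16],[180,0.22,0.176,0,18],[180,0.25,0.2,0,20],[180,0.28,0.224,0,22],[180,0.31,0.248,0,24],[180,0.34,0.272,0,26],[180,0.365,0.292,0,28],[180,0.3765,0.302,0,29],[180,0.3765,0.302,0,29],[180,0.3765,0.302,0,29],[180,0.3765,0.302,0,29],[180,0.3765,0.302,0,29]]'; python3 -m pendant '[[180,0,0,0.02,0],[180,0,0,0.04,0],[180,0,0,0.055,0],[180,0,0,0.065,0],[180,0,0,0.07,0],[180,0,0,0.073,0],[180,0,0,0.075,0],[180,0,0,0.075,0],[180,0,0,0.075,0],[180,0,0,0.075,0]]'; python3 -m pendant '[[150,0,0,0,0],[130,0,0,0,0],[80,0,0,0,0],[80,0,0,0,0],[80,0,0,0,0],[80,0,0,0,0],[80,0,0,-0.03,0],[80,0,0,-0.06,0],[80,0,0,-0.09,0],[80,0,0,-0.095,0],[80,0,0,-0.095,0]]'; python3 -c "
from h import *
plan([(437,39,120,64),(437,39,19,64)])"
```

```text
time: 20.3
ee_pos: [0.5466, 0.3569, 0.0999]
orientation: [0.726, 0.688, -0.0, 0.0]
ft_force: [0.5, 0.6, -0.1]
grip_width: 0.475
finger_force: 20.0
time: 21.3
ee_pos: [0.5469, 0.3582, 0.0256]
orientation: [0.725, 0.689, 0.0, 0.0]
ft_force: [-0.3, 0.2, -1.5]
grip_width: 0.477
finger_force: 20.0
time: 22.4
ee_pos: [0.5472, 0.3583, 0.1212]
orientation: [0.725, 0.689, 0.001, 0.0]
ft_force: [-0.9, 0.2, -0.5]
grip_width: 0.685
finger_force: 0.0
t 22.4 p [547.2 358.3 121.2] tilt [ 0.0023  0.0013 -1.    ] closing -3.0 q6 0.58
(437, 39, 120, 64) shift [-0.3245 -0.0935  0.0005] yaw -67.0 alt 113.0 closing-> 64.0
(437, 39, 19, 64) shift [-1.00e-04 -2.00e-04  1.01e-01] yaw 0.0 alt -180.0 closing-> 64.0
```

```bash
python3 -m pendant '[[80,-0.04,-0.012,0,-8],[80,-0.08,-0.024,0,-16],[80,-0.12,-0.035,0,-24],[80,-0.16,-0.046,0,-32],[90,-0.2,-0.058,0,-40],[90,-0.24,-0.069,0,-48],[90,-0.28,-0.081,0,-56],[90,-0.31,-0.09,0,-64],[90,-0.3245,-0.0935,0,-67],[90,-0.3245,-0.0935,0,-67],[90,-0.3245,-0.0935,0,-67],[90,-0.3245,-0.0935,0,-67],[90,-0.3245,-0.0935,0,-67]]' 20; python3 -c "
from h import *
s=snap('side')
cv2.imwrite('pics/side3c.png',cv2.resize(s['img'][120:300,200:400,::-1],None,fx=3.3,fy=3.3,interpolation=cv2.INTER_CUBIC))
plan([(437,39,19.5,64)])"
```

```text
time: 23.7
ee_pos: [0.4365, 0.0396, 0.1195]
orientation: [0.224, 0.974, -0.0, -0.0]
ft_force: [0.3, 0.6, 1.1]
grip_width: 0.648
finger_force: 0.0
t 23.75 p [436.5  39.5 119.7] tilt [-7.e-04  1.e-04 -1.e+00] closing 64.1 q6 -1.11
(437, 39, 19.5, 64) shift [-0.0007 -0.0002  0.1002] yaw 0.1 alt -179.9 closing-> 64.0
```

View pics/side3c.png

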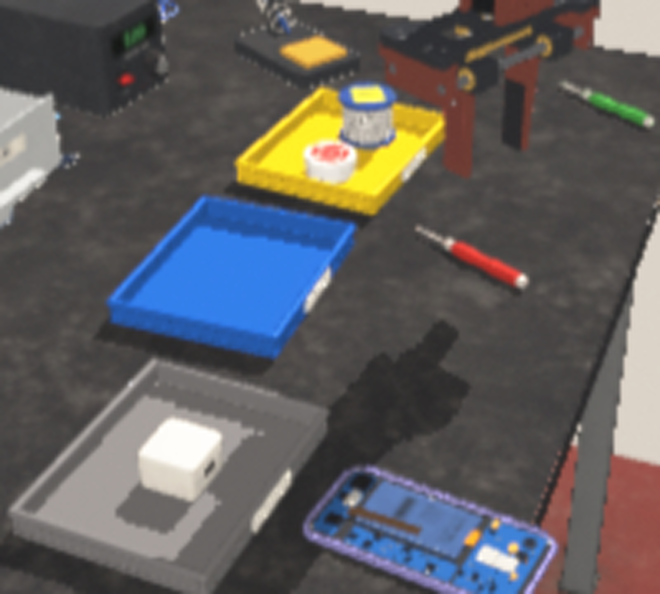

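Cube, tin and spool all sit flat in their trays (crop 180,458; 330,160; 367,115). The gripper is over the red driver's handle, so I'm grasping it.

```bash
python3 -m pendant '[[90,0,0,0.025,0],[90,0,0,0.05,0],[90,0,0,0.075,0],[90,0,0,0.09,0],[90,0,0,0.1,0],[90,0,0,0.1,0],[90,0,0,0.1,0],[90,0,0,0.1,0],[255,0,0,0.1,0],[255,0,0,0.1,0],[255,0,0,0.1,0],[255,0,0,0.1,0],[255,0,0,0.1,0],[255,0,0,0.1,0],[255,0,0,0.1,0],[255,0,0,0.1,0]]' 15; python3 -m pendant '[[255,0,0,-0.01,0],[255,0,0,-0.03,0],[255,0,0,-0.06,0],[255,0,0,-0.08,0],[255,0,0,-0.08,0],[255,0,0,-0.08,0]]'; python3 -c "
from h import *
plan([(641,147,100,0),(641,147,24,0)])"
```

```text
time: 25.35
ee_pos: [0.4364, 0.0387, 0.02]
orientation: [0.225, 0.974, -0.0, -0.0]
ft_force: [0.6, 0.4, 0.0]
grip_width: 0.118
finger_force: 15.0
time: 25.95
ee_pos: [0.4366, 0.0387, 0.1001]
orientation: [0.225, 0.974, 0.0, 0.0]
ft_force: [0.8, -0.1, -0.5]
grip_width: 0.119
finger_force: 15.0
t 25.95 p [436.6  38.7 100.1] tilt [ 8.e-04 -0.e+00 -1.e+00] closing 64.0 q6 -1.11
(641, 147, 100, 0) shift [-0.1364  0.1869  0.0003] yaw 64.0 alt -116.0 closing-> 0.0
(641, 147, 24, 0) shift [ 0.0001 -0.      0.076 ] yaw -0.0 alt 0.0 closing-> 0.0
```

```bash
python3 -m pendant '[[255,-0.01,0.014,0,6],[255,-0.03,0.041,0,13],[255,-0.05,0.068,0,20],[255,-0.07,0.096,0,28],[255,-0.09,0.123,0,36],[255,-0.11,0.151,0,44],[255,-0.125,0.172,0,52],[255,-0.136,0.187,0,59],[255,-0.136,0.187,0,64],[255,-0.136,0.187,0,64],[255,-0.136,0.187,0,64],[255,-0.136,0.187,0,64],[255,-0.136,0.187,0,64]]'; python3 -m pendant '[[255,0,0,0.02,0],[255,0,0,0.04,0],[255,0,0,0.055,0],[255,0,0,0.065,0],[255,0,0,0.07,0],[255,0,0,0.073,0],[255,0,0,0.0755,0],[255,0,0,0.0755,0],[255,0,0,0.0755,0],[255,0,0,0.0755,0]]'; python3 -m pendant '[[215,0,0,0,0],[200,0,0,0,0],[160,0,0,0,0],[160,0,0,0,0],[160,0,0,0,0],[160,0,0,0,0],[160,0,0,-0.03,0],[160,0,0,-0.06,0],[160,0,0,-0.09,0],[160,0,0,-0.095,0],[160,0,0,-0.095,0]]'; python3 -c "
from h import *
plan([(393,-283,120,61),(393,-283,20,61)])"
```

```text
time: 27.25
ee_pos: [0.6403, 0.1471, 0.1]
orientation: [0.707, 0.708, -0.0, -0.0]
ft_force: [0.5, 0.4, -0.1]
grip_width: 0.122
finger_force: 15.0
time: 28.25
ee_pos: [0.6409, 0.1473, 0.0251]
orientation: [0.707, 0.707, 0.0, 0.0]
ft_force: [-0.1, -0.2, -0.5]
grip_width: 0.117
finger_force: 15.0
time: 29.35
ee_pos: [0.6412, 0.1474, 0.1207]
orientation: [0.707, 0.707, 0.001, 0.001]
ft_force: [-0.8, -0.2, -0.1]
grip_width: 0.369
finger_force: 0.0
t 29.35 p [641.2 147.4 120.7] tilt [ 2.6e-03  4.0e-04 -1.0e+00] closing 0.0 q6 0.17
(393, -283, 120, 61) shift [-4.303e-01 -2.484e-01 -1.000e-04] yaw -61.0 alt 119.0 closing-> 61.0
(393, -283, 20, 61) shift [-0.     -0.0003  0.1   ] yaw -0.0 alt 0.0 closing-> 61.0
```

```bash
python3 -m pendant '[[90,-0.034,-0.02,0,-5],[90,-0.068,-0.04,0,-10],[90,-0.102,-0.06,0,-15],[90,-0.136,-0.08,0,-20],[90,-0.17,-0.1,0,-25],[90,-0.205,-0.12,0,-30],[90,-0.24,-0.14,0,-35],[90,-0.275,-0.16,0,-40],[90,-0.31,-0.18,0,-45],[90,-0.345,-0.2,0,-50],[90,-0.38,-0.22,0,-55],[90,-0.41,-0.237,0,-60],[90,-0.43,-0.2485,0,-61],[90,-0.43,-0.2485,0,-61],[90,-0.43,-0.2485,0,-61],[90,-0.43,-0.2485,0,-61],[90,-0.43,-0.2485,0,-61]]'; python3 -c "
from h import *
s=snap('side')
cv2.imwrite('pics/side4c.png',cv2.resize(s['img'][80:260,220:420,::-1],None,fx=3.3,fy=3.3,interpolation=cv2.INTER_CUBIC))
plan([(393,-283,20,61)])"
```

```text
time: 31.05
ee_pos: [0.3928, -0.2818, 0.119]
orientation: [0.249, 0.968, 0.0, -0.0]
ft_force: [-0.3, -0.6, -0.7]
grip_width: 0.645
finger_force: 0.0
t 31.1 p [ 392.8 -281.9  119.3] tilt [-2.e-04  4.e-04 -1.e+00] closing 61.1 q6 -1.76
(393, -283, 20, 61) shift [-0.0008 -0.0009  0.0993] yaw 0.1 alt -179.9 closing-> 61.0
```

View pics/side4c.png

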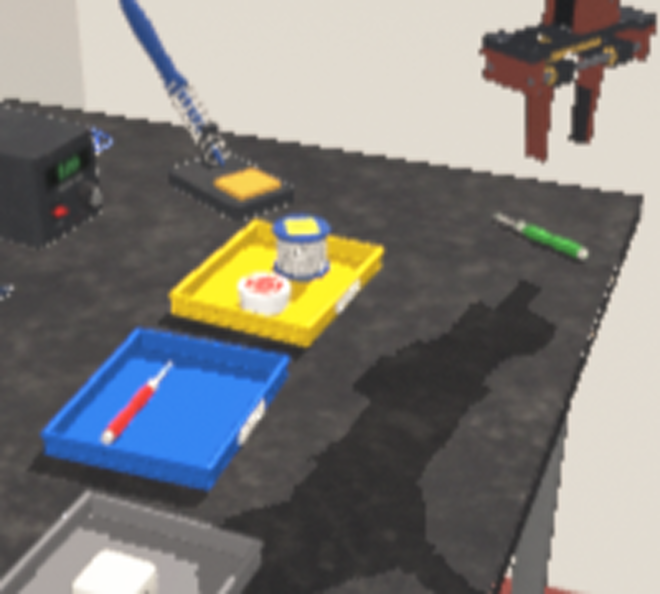

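The red driver lies flat in the far half of the blue tray (135,405), and the jaw hangs above the green handle (555,240).

```bash
python3 -m pendant '[[90,0,0,0.025,0],[90,0,0,0.05,0],[90,0,0,0.075,0],[90,0,0,0.09,0],[90,0,0,0.1,0],[90,0,0,0.1,0],[90,0,0,0.1,0],[90,0,0,0.1,0],[255,0,0,0.1,0],[255,0,0,0.1,0],[255,0,0,0.1,0],[255,0,0,0.1,0],[255,0,0,0.1,0],[255,0,0,0.1,0],[255,0,0,0.1,0],[255,0,0,0.1,0]]' 15; python3 -m pendant '[[255,0,0,-0.01,0],[255,0,0,-0.03,0],[255,0,0,-0.06,0],[255,0,0,-0.1,0],[255,0,0,-0.1,0],[255,0,0,-0.1,0]]'; python3 -c "
from h import *
plan([(581,147,120,0),(581,147,24,0)])"
```

```text
time: 32.7
ee_pos: [0.3922, -0.2828, 0.0195]
orientation: [0.25, 0.968, 0.0, -0.0]
ft_force: [0.0, 0.8, 0.4]
grip_width: 0.12
finger_force: 15.0
time: 33.3
ee_pos: [0.3929, -0.2833, 0.1213]
orientation: [0.25, 0.968, -0.001, 0.001]
ft_force: [0.2, 0.2, -0.1]
grip_width: 0.12
finger_force: 15.0
t 33.3 p [ 392.9 -283.3  121.3] tilt [ 0.0024 -0.002  -1.    ] closing 61.0 q6 -1.76
(581, 147, 120, 0) shift [0.0438 0.4676 0.0009] yaw 61.0 alt -119.0 closing-> 0.0
(581, 147, 24, 0) shift [0.0003 0.0001 0.096 ] yaw -0.0 alt 0.0 closing-> -0.0
```

```bash
python3 -m pendant '[[255,0.001,0.015,0,3],[255,0.004,0.045,0,7],[255,0.008,0.08,0,11],[255,0.011,0.115,0,15],[255,0.014,0.15,0,20],[255,0.017,0.185,0,25],[255,0.021,0.22,0,29],[255,0.024,0.255,0,34],[255,0.027,0.29,0,38],[255,0.03,0.325,0,43],[255,0.034,0.36,0,48],[255,0.037,0.395,0,52],[255,0.04,0.43,0,56],[255,0.042,0.455,0,60],[255,0.044,0.4675,0,61],[255,0.044,0.4675,0,61],[255,0.044,0.4675,0,61],[255,0.044,0.4675,0,61],[255,0.044,0.4675,0,61]]'; python3 -c "
from h import *
plan([(581,147,24.5,0)])"
```

```text
time: 35.2
ee_pos: [0.58, 0.1466, 0.1194]
orientation: [0.707, 0.707, -0.0, -0.0]
ft_force: [-0.5, 0.3, -0.8]
grip_width: 0.118
finger_force: 15.0
t 35.2 p [580.  146.6 119.4] tilt [-3.e-04 -2.e-04 -1.e+00] closing -0.0 q6 0.19
(581, 147, 24.5, 0) shift [0.0005 0.001  0.0949] yaw -0.0 alt 180.0 closing-> 0.0
```

```bash
python3 -m pendant '[[255,0,0,0.025,0],[255,0,0,0.05,0],[255,0,0,0.07,0],[255,0,0,0.082,0],[255,0,0,0.088,0],[255,0,0,0.092,0],[255,0,0,0.0955,0],[255,0,0,0.0955,0],[255,0,0,0.0955,0],[255,0,0,0.0955,0]]'; python3 -m pendant '[[215,0,0,0,0],[200,0,0,0,0],[160,0,0,0,0],[160,0,0,0,0],[160,0,0,0,0],[160,0,0,0,0],[160,0,0,-0.03,0],[160,0,0,-0.06,0],[160,0,0,-0.09,0],[160,0,0,-0.12,0],[160,0,0,-0.12,0]]'; python3 -m pendant '[[160,0.05,-0.03,0,0],[160,0.1,-0.07,-0.02,0],[160,0.15,-0.11,-0.04,0],[160,0.2,-0.15,-0.06,0],[160,0.25,-0.19,-0.08,0],[160,0.3,-0.22,-0.1,0],[160,0.34,-0.25,-0.1,0],[160,0.34,-0.25,-0.1,0],[160,0.34,-0.25,-0.1,0],[160,0.34,-0.25,-0.1,0],[160,0.34,-0.25,-0.1,0]]'; python3 - <<'E'
from h import *
T=snap("top");S=snap("side")
cv2.imwrite('pics/top5c.png',cv2.resize(T['img'][140:290,170:450,::-1],None,fx=2.8,fy=2.8,interpolation=cv2.INTER_CUBIC))
cv2.imwrite('pics/side5c.png',cv2.resize(S['img'][110:350,200:420,::-1],None,fx=2.5,fy=2.5,interpolation=cv2.INTER_CUBIC))
plan([])
E
```

```text
time: 36.2
ee_pos: [0.5806, 0.1476, 0.0247]
orientation: [0.707, 0.707, 0.0, 0.0]
ft_force: [-0.1, 0.7, -0.4]
grip_width: 0.117
finger_force: 15.0
time: 37.3
ee_pos: [0.5824, 0.1479, 0.1499]
orientation: [0.707, 0.707, 0.004, 0.003]
ft_force: [1.0, -0.1, 0.2]
grip_width: 0.372
finger_force: 0.0
time: 38.4
ee_pos: [0.3297, 0.4875, 0.2427]
orientation: [0.706, 0.708, -0.001, 0.0]
ft_force: [0.6, -0.2, 0.0]
grip_width: 0.372
finger_force: 0.0
t 38.5 p [330.8 486.4 242.9] tilt [-6.0e-04 -1.7e-03 -1.0e+00] closing -0.0 q6 0.92
```

View pics/top5c.png

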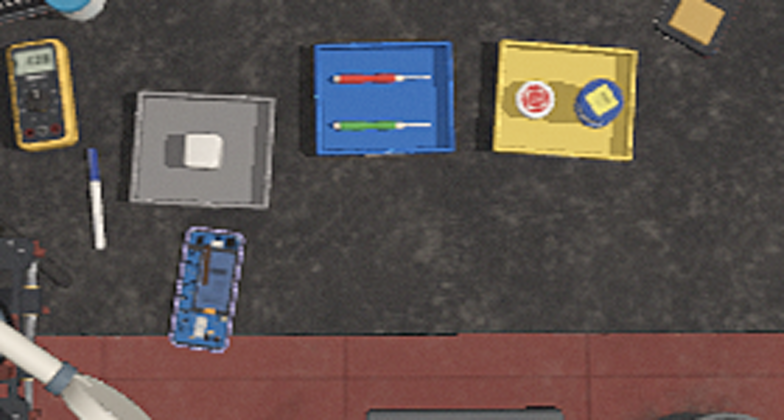

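View pics/side5c.png

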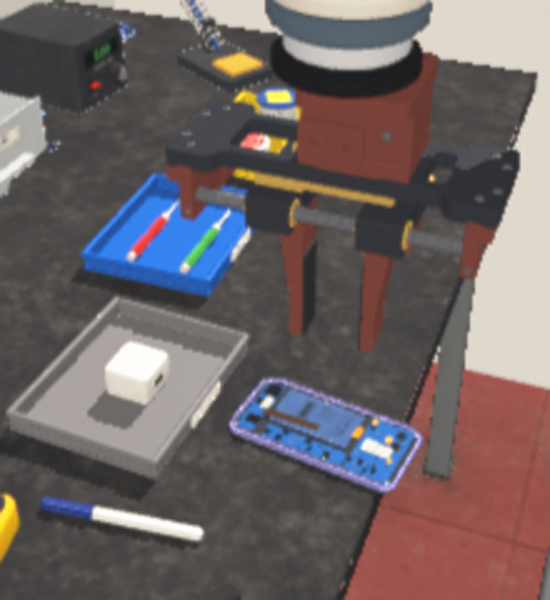

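All five things lie flat in their trays: red and green drivers at (380,78) and (380,126), tin (535,98), spool (598,103) and cube (203,151). The pen and phone are unmoved and the robot is clear of everything.

```bash
python3 -c "
from h import *
print(hand_in())"
```

```text
the job is handed in; nothing more can be done
None
```

Job handed in at about 38.5 s of the 141 s allowed: the last pictures show all five things flat in their trays and the pen and phone where they were, but `hand_in()` returned no verdict.

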